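# Set and lock the slab roller's thickness

## Robot

A 7-joint arm with a two-finger parallel gripper is mounted at the origin on the work surface. World frame = base frame: x ahead of the robot, y to its left, z up, the work surface at z = 0. Lengths are in m, angles in rad, forces in N, time in s.
With the tool pointing down it reaches from about 0.425 to 0.875 m from the base axis. Payload 8.4 kg.
Tool frame: the origin (TCP) lies between the finger pads; the fingertips stand 14 mm ahead of it and the grasp point (between the pads) lies 5 mm behind it; z points along the fingers, y is the line along which they close (so a half turn about z gives the same grasp; the last joint's range is limited). The gripper opens to 87 mm and grips with 3 to 60 N. Pads are 19 mm wide; open, the fingers measure 117 mm over their backs; the gripper's body (75 mm by 190 mm) begins 51 mm behind the grasp point.
Start: joints at [-0.099, 0.333, 0.04, 1.465, -0.013, 1.343, -0.059], TCP at [0.65, -0, 0.208] pointing down, gripper open.
Joint ranges: [-2.58, 2.58], [-0.38, 2.09], [-1.3, 1.39], [0.25, 2.4], [-1.5, 4.64], [0.08, 2.09], [-2.65, 2.65]. Speed limits (rad/s): [2.22, 2.22, 2.79, 2.79, 3.14, 3.14, 3.14].

## Interface

Orientations are given as a 3x3 rotation matrix whose columns are the frame's x, y, z axes.
In Python, from plant import bot gives the robot as it stands. Calls block until the motion is done:
- bot.movep(position, orientation): joint-space move of the TCP to a pose.
- bot.move_straight(position, ori=None, vel=0.15, guard=None): straight line of the TCP; ori=None keeps the orientation; vel is the mean speed in m/s. With guard (N) it stops when the force on the tool has changed by that much, and returns True; else False.
- bot.move_joints(angles): joint-space move.
- bot.move_gripper(opening): finger opening in m; the grip force is fixed at half the most; returns when the fingers have stopped.
- bot.hold(seconds).
- bot.inverse_kinematics(position, orientation): joint angles nearest the present ones, or None.
- bot.observe(): the state.
- bot.camera(name): name is "scene" or "side" or "wrist"; returns a dict with "color" (480x640x3 uint8, red, green, blue), "z_map" (480x640 float32, m along the optical axis (not along the pixel's ray), 0 where there is no reading), "intrinsics" (3x3 intrinsics, pixels), "R" (3x3) and "t" (3): a world point X has camera coordinates R X + t. Camera axes: x right, y down, z forward; pixel columns grow to the right and rows downward; lengths in m; the calibration is good to about 2 mm. A picture is of the moment at which its call begins.
A pose or a line that the arm cannot do raises bot.PlanningError and nothing moves.
- bot.hand_in(): hands the job in; it is judged then, once.
The state is a dict: "clock": time; "joints": joint angles; "qd": joint speeds; "joint_torque": joint torques, N m; "tool_pos": TCP position; "tcp_rot": TCP orientation; "ft_force": force on the tool from outside, world axes, zero at the start; "torque": the same for the moment, N m; "width": finger opening in m; "grasp_force": force on a finger pad.
Only numpy, scipy, OpenCV 4.12 (cv2) and the standard library are available. Lean on these libraries where they do the work, as an engineer would, in place of code of your own. Each camera call takes 0.05 s, during which the arm holds its last target. There are 200 camera calls.

## Task

Get the clay slab roller ready: turn its black thickness knob until the white pointer points at the orange magnet on the scale plate (not at the grey one). Then turn the yellow winged lock ring under the knob clockwise, as seen from above, until it bites and is firmly tight, about 0.6 N m, without ever wringing it past 0.85 N m, and let go with the setting unchanged. Leave everything else where it is.

Things in the scene. Friction and masses are not known exactly. Their poses are not given: they have to be found in the camera images.
- roller: tabletop slab roller fixed to the table. Blue cheek with white scale plate (156 x 156 mm, top 66 mm above the table) carries the adjuster; a steel roller (top at 64 mm) runs along +y to a far cheek (top at 70 mm) 370 mm away, over a bed board 300 mm wide in x, 12 high. Origin on the table under the adjuster's upright axis, about which knob and lock ring both turn
- knob_grip (a point): black thickness knob: a bar 40 mm long, 13 wide, from 96 to 132 mm above the table, on a disc 38 mm wide (90 to 96 mm). Point on the axis, 120 mm above the table, where to pinch the bar. x axis: along the bar, where the white pointer points (stripe on the top and end face of one half of the bar); y axis: across the bar
- knob: the same knob; origin on the axis under its disc, axes as knob_grip. It turns with 0.06 N m of friction and stays where it is left. It can turn 1.9 rad either way from the machine's -x; it starts within 0.25 rad of -x and the setting is 0.5 to 1.5 rad away, to either side
- orange_magnet_mid (a point): centre of the orange round magnet, 14 mm wide, 4 mm high, stuck fast on the scale plate 60 to 90 mm from the adjuster's axis: the setting wanted
- grey_magnet_mid (a point): centre of the grey magnet, same size, an old setting: ignore it
- wing_a (a point): one of two opposite upright wings of the yellow lock ring: a plate 9 mm thick that reaches from 24 to 52 mm from the axis, from 76 to 98 mm above the table. Point inside the wing, 42 mm from the axis, 92 mm above the table, a good place to pinch or push it; x axis: away from the adjuster's axis, y axis: across the wing
- wing_b (a point): the same for the opposite wing (axes parallel to those of wing_a, so here x points to the adjuster's axis)
- lock_ring: the yellow lock ring, 52 mm wide, 74 to 88 mm above the table, round the adjuster's axis, below the knob, turning independently of it; origin on the axis at its underside, x axis towards wing_a. Clockwise from above it turns almost freely (0.03 N m) for 0.2 to 1.3 rad, different each time and not to be seen, then it bites
- washer_mark (a point): point on the grey rubber washer under the lock ring, 10 mm from the axis, 72 mm above the table. The washer stays still while the ring is loose; once the ring bites it turns with it. It takes 0.35 N m to go on turning there, plus 1.7 N m per rad past the bite: 0.6 N m (14 N at 42 mm) at 0.15 rad. It is tight from 0.06 rad and stripped past 0.30 rad
- bite: that washer; origin on the axis at its underside. The ring stays where it is left, to within 0.1 rad; while it is held still, the moment felt can be up to 0.2 N m less than it was in turning
- bisque_cup: terracotta-coloured cup, 60 mm wide, 55 high, standing on the roller's far cheek; origin under its foot
- rib: wooden rib 60 x 90 x 6 mm lying on the roller's bed board; origin under its centre
- test_tile: terracotta tile 70 x 70 x 10 mm lying on the bed board; origin under its centre
- beaker: clear plastic cup, 76 mm wide, 85 high; origin under its foot
- loop_tool: hand tool with a handle lying on the table; origin under it
- gauge_strip: wooden strip 300 x 25 x 8 mm lying on the table; origin under its centre
- slip_jar: jar with a white cap, 68 mm wide, 100 high; origin under its foot

How it is judged:
On the way, in this order (a step that is already met when the one before it is completed fails the run):
1. the white pointer points at the orange magnet (its line passes within 7 mm of the magnet's centre) while the lock ring is still loose (y of orange_magnet_mid in the frame of knob_grip between -0.007 and 0.007 m and x of orange_magnet_mid in the frame of knob_grip above 0.03 m and distance of washer_mark from where it was at the start of the episode below 0.0003 m), for 0.2 s.
2. the lock ring is turned tight, at least 0.06 rad beyond its bite, with the setting kept (y of orange_magnet_mid in the frame of knob_grip between -0.007 and 0.007 m and x of orange_magnet_mid in the frame of knob_grip above 0.03 m and distance of washer_mark from where it was at the start of the episode above 0.0006 m), for 0.2 s.
At the end, for the whole second after the job is handed in: The pointer's line passes within 7 mm of the orange magnet's centre, on the magnet's side, and the lock ring is tight: 0.06 to 0.30 rad beyond the point where it bites (washer mark 0.6 to 3 mm from its start) (all of step 2 and distance of washer_mark from where it was at the start of the episode below 0.003 m); the robot touches nothing.
It fails at once if the lock ring is wrung: turned more than 0.30 rad beyond its bite (over 0.85 N m) (distance of washer_mark from where it was at the start of the episode above 0.003 m).
It fails at once if a bystander (cup, rib, tile, beaker, hand tool, strip or jar) is moved by more than 20 mm (distance of any of bisque_cup, rib, test_tile, beaker, loop_tool, gauge_strip, slip_jar from where it was at the start of the episode above 0.02 m).
It also fails if it takes over 64 s, if anything falls off the work surface, if the arm or the gripper's body presses on something with over 40 N, if the wrist force passes 120 N, or if a joint passes its speed limit or range.

## Working session

There is one attempt and no reset: what is moved stays moved. The work goes in short steps, each a Python script; the robot and the scene stay as the last script left them, time stands still between calls to the robot, and variables do not carry over. Pictures are saved under pics/ and viewed, at most 10 in all, crops included, and the job is handed in when it is done.

```bash
mkdir -p pics; ls; cat > h.py <<'E'
import numpy as np, cv2
from plant import bot
def snap(name,fn):
    c=bot.camera(name); cv2.imwrite(f'pics/{fn}.png',c['color'][:,:,::-1]); np.savez(f'pics/{fn}.npz',**c); return c
def ray(c,uv,z):
    K,R,t=c['intrinsics'],c['R'],c['t']; uv=np.atleast_2d(uv)
    d=(np.linalg.inv(K)@np.c_[uv,np.ones(len(uv))].T).T@R; o=-R.T@t
    return o+d*((z-o[2])/d[:,2])[:,None]
E
python3 - <<'E'
from h import *
for n in ['scene','side','wrist']:
    c=snap(n,n+'0'); print(n,-c['R'].T@c['t'],c['R'][2],c['intrinsics'][0,0])
a=[cv2.imread(f'pics/{n}0.png') for n in ['scene','side']]
o=bot.observe(); print({k:np.round(v,3) for k,v in o.items()})
E
```

```text
pics
scene [ 1.18663723 -0.26709862  1.00343574] [-0.60500993  0.11838557 -0.78736767] 506.31222129293474
side [0.17900915 0.61471208 0.75518311] [ 0.30035734 -0.70407028 -0.64348311] 503.1405120015311
wrist [0.64946964 0.07910342 0.38351924] [-0.00161872 -0.28867445 -0.95742595] 336.36505792499986
{'clock': np.float64(0.15), 'joints': array([-0.099,  0.334,  0.04 ,  1.466, -0.013,  1.343, -0.059]), 'qd': array([-0.002, -0.   , -0.   , -0.001,  0.002, -0.   , -0.   ]), 'joint_torque': array([ 1.0000e-03, -6.5684e+01,  1.3370e+00, -4.0411e+01, -6.0000e-02,
        4.2000e-02, -0.0000e+00]), 'tool_pos': array([ 0.65 , -0.   ,  0.207]), 'tcp_rot': array([[ 0.   ,  1.   , -0.001],
       [ 1.   , -0.   , -0.   ],
       [-0.   , -0.001, -1.   ]]), 'ft_force': array([0.312, 0.3  , 0.263]), 'torque': array([ 0.031,  0.005, -0.024]), 'grasp_force': np.float64(0.0), 'width': np.float64(0.087)}
```

View pics/scene0.png

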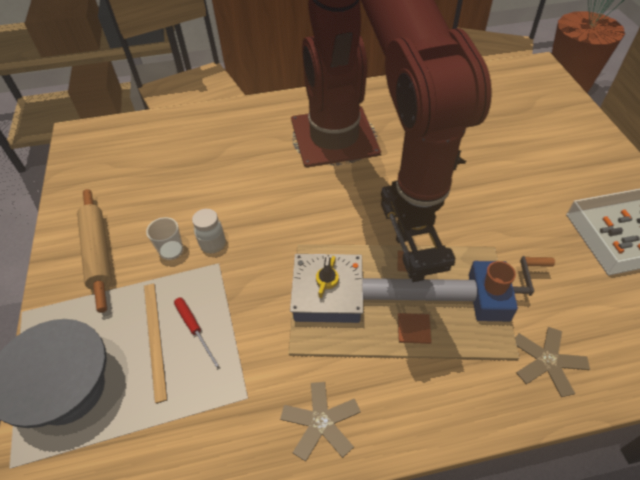

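View pics/wrist0.png

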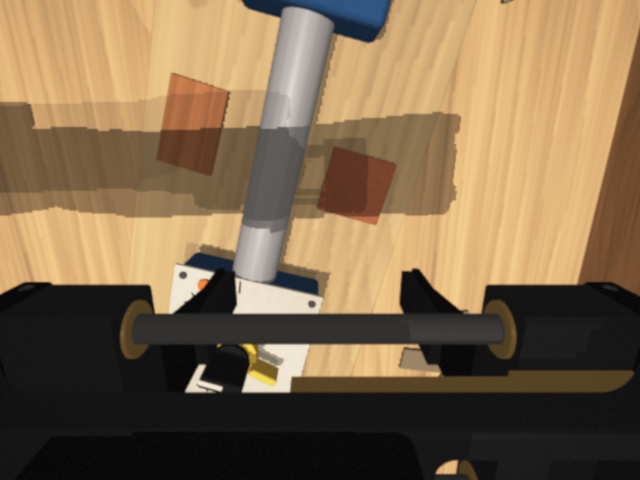

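The scene view shows the plate at about (327,285) with the knob at (327,275), the orange magnet near (355,266), the grey one near (300,262), the cup on the far cheek at (500,275), and the wings up and down from the knob. I'll measure the plate and colours, then move the wrist camera over it.

```bash
cat >> h.py <<'E'
def blobs(c,lo,hi,amin=8,roi=None):
    hsv=cv2.cvtColor(c['color'],cv2.COLOR_RGB2HSV); m=cv2.inRange(hsv,np.array(lo),np.array(hi))
    if roi is not None:
        k=np.zeros_like(m); x0,y0,x1,y1=roi; k[y0:y1,x0:x1]=255; m&=k
    n,l,s,ce=cv2.connectedComponentsWithStats(m)
    return [(s[i,4],ce[i].round(1),l==i) for i in np.argsort(-s[:,4]) if i and s[i,4]>=amin]
E
python3 - <<'E'
from h import *
c=dict(np.load('pics/scene0.npz')); roi=(285,245,370,330)
for nm,lo,hi,z in [('plate',(0,0,140),(179,50,255),.066),('yellow',(22,150,120),(33,255,255),.09),('orange',(4,150,150),(16,255,255),.070)]:
    for a,ce,m in blobs(c,lo,hi,5,roi)[:3]:
        print(nm,a,ce,ray(c,ce,z).round(4))
        if nm=='plate' and a>500:
            ys,xs=np.nonzero(m); r=cv2.minAreaRect(ray(c,np.c_[xs,ys],.066)[:,:2].astype(np.float32)); print(r, cv2.boxPoints(r))
cr=c['color'][240:330,280:400,::-1]; a=cv2.resize(cr,None,fx=4,fy=4,interpolation=cv2.INTER_CUBIC)
s=cv2.imread('pics/side0.png')
cv2.imwrite('pics/m1.png',np.vstack([cv2.copyMakeBorder(a,0,0,0,320,cv2.BORDER_CONSTANT),cv2.resize(s,(800,600))])[:960])
cv2.imwrite('pics/m1.png',np.hstack([a[:, :400],cv2.resize(s,(400,300)).repeat(1,0) if a.shape[0]==300 else cv2.copyMakeBorder(cv2.resize(s,(400,300)),0,a.shape[0]-300,0,0,cv2.BORDER_CONSTANT)]))
E
```

```text
plate 3161 [328.  285.7] [[ 0.5721 -0.145   0.066 ]]
((0.5642236471176147, -0.13655343651771545), (0.1699560433626175, 0.1531122475862503), 75.62664794921875) [[ 0.46896893 -0.19986731]
 [ 0.61728853 -0.23787579]
 [ 0.65947837 -0.07323956]
 [ 0.51115876 -0.03523108]]
yellow 171 [325.6 282.2] [[ 0.5777 -0.1512  0.09  ]]
yellow 34 [331.9 260.6] [[ 0.5237 -0.125   0.09  ]]
orange 14 [354.7 265.1] [[ 0.5334 -0.0741  0.07  ]]
```

View pics/m1.png

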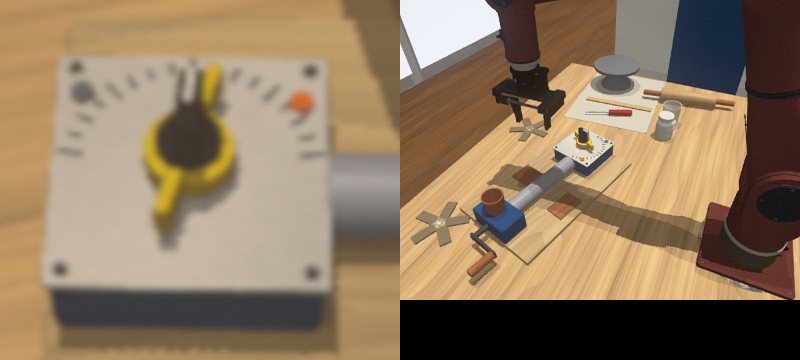

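The crop shows the pointer stripe on the knob pointing up at (190,85) in the crop (about machine -x), the wings at (212,80) and (165,205), the orange magnet at (302,102) and the grey at (82,92). The plate centre is near (0.565,-0.137). Next I'll take an overhead wrist view.

```bash
python3 - <<'E'
from h import *
R=np.array([[0,1,0],[1,0,0],[0,0,-1.]])
bot.movep(np.array([0.565,-0.225,0.225]),R)
c=snap('wrist','w1'); print(bot.observe()['clock'])
for nm,lo,hi,z in [('plate',(0,0,120),(179,60,255),.066),('yellow',(22,150,90),(33,255,255),.093),('orange',(4,150,120),(16,255,255),.070)]:
    for a,ce,m in blobs(c,lo,hi,30)[:3]:
        print(nm,a,ce,ray(c,ce,z).round(4))
        if nm=='plate':
            ys,xs=np.nonzero(m); r=cv2.minAreaRect(ray(c,np.c_[xs,ys],.066)[:,:2].astype(np.float32)); print(r)
E
```

```text
1.15
plate 14680 [330.9  77. ] [[ 0.5772 -0.0964  0.066 ]]
((0.5866097211837769, -0.10310763120651245), (0.12905585765838623, 0.1944689303636551), 50.9979133605957)
plate 6948 [309.6 362.3] [[ 0.5565 -0.4043  0.066 ]]
((0.5746130347251892, -0.4130697250366211), (0.2791520357131958, 0.06753087043762207), 0.18280090391635895)
plate 1882 [246.8 177.1] [[ 0.4951 -0.1877  0.066 ]]
((0.49839627742767334, -0.18737085163593292), (0.04184602200984955, 0.056865327060222626), 76.10179138183594)
yellow 30 [321.9 154.4] [[ 0.5691 -0.1637  0.093 ]]
orange 178 [280.3  47.5] [[ 0.5321 -0.0733  0.07  ]]
orange 32 [311.5 376. ] [[ 0.5588 -0.4203  0.07  ]]
```

View pics/w1.png

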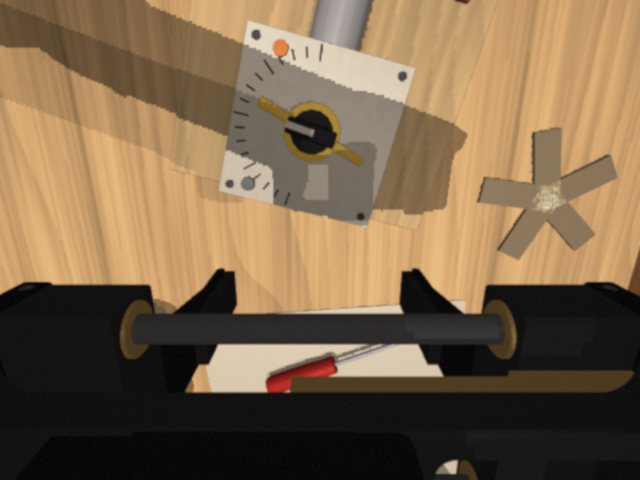

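The overhead view shows the knob at about (313,131) with its white stripe pointing to (292,125). The wings are at (270,104) and (355,158), the orange magnet at (280,47), the grey one at (248,183), and the plate corners at about (248,20), (414,68), (368,226) and (220,190). Now I'll get precise positions.

```bash
cat > meas.py <<'E'
from h import *
def meas(c,roi=(215,15,420,230),pr=True):
    out={}
    b=blobs(c,(18,110,50),(35,255,255),40,(roi[0]+20,roi[1]+45,roi[2]-30,roi[3]-40))
    m=sum(x[2].astype(np.uint8) for x in b); ys,xs=np.nonzero(m)
    P=ray(c,np.c_[xs,ys],.098)[:,:2]
    out['yel']=P
    o=max(blobs(c,(4,150,100),(16,255,255),60,(roi[0],roi[1],roi[2],roi[3])),key=lambda x:x[0]); out['orange']=ray(c,o[1],.070)[0,:2]
    return out
E
python3 - <<'E'
from meas import *
c=dict(np.load('pics/w1.npz'))
cor=ray(c,[(248,20),(414,68),(368,226),(220,190)],.066)[:,:2]
print('corners',cor.round(4).tolist(),np.linalg.norm(cor-np.roll(cor,1,0),axis=1).round(4),'centre',cor.mean(0).round(4))
o=meas(c); print('orange',o['orange'].round(4),'grey',ray(c,(248,183),.07).round(4))
P=o['yel']; 
hsv=cv2.cvtColor(c['color'],cv2.COLOR_RGB2HSV); g=hsv[:,:,2]
ax0=cor.mean(0)
# wing tips: farthest yellow points, clustered by side
for z in (.098,):
    r=np.linalg.norm(P-ax0,axis=1); W=P[r>.032]; mu=W-ax0
    d=np.linalg.svd(mu-0*mu.mean(0))[2][0]; s=mu@d
    A,B=W[s>0].mean(0),W[s<0].mean(0); print('wings',A.round(4),B.round(4),'mid',((A+B)/2).round(4),'dist',np.linalg.norm(A-B).round(4),'ang',np.degrees(np.arctan2(*(A-B)[::-1])).round(1),len(W), 'rmax',r.max())
# black knob and white stripe
bl=blobs(c,(0,0,0),(179,255,35),60,(280,100,350,165)); print([(x[0],x[1]) for x in bl[:3]])
st=blobs(c,(0,0,75),(179,60,255),10,(285,118,314,138)); print([(x[0],x[1],ray(c,x[1],.132).round(4)) for x in st[:4]])
roi=c['color'][80:190,240:380,::-1]; cv2.imwrite('pics/w1c.png',cv2.resize(roi,None,fx=5,fy=5,interpolation=cv2.INTER_CUBIC))
E
```

```text
corners [[0.504, -0.0509], [0.6524, -0.0887], [0.6176, -0.2376], [0.4675, -0.2006]] [0.1541 0.1531 0.1529 0.1546] centre [ 0.5604 -0.1445]
orange [ 0.5321 -0.0733] grey [[ 0.4968 -0.1929  0.07  ]]
wings [ 0.5958 -0.1654] [ 0.5239 -0.124 ] mid [ 0.5598 -0.1447] dist 0.083 ang -29.9 474 rmax 0.05213151634578146
[(np.int32(1192), array([313. , 132.3]))]
[(np.int32(213), array([299.7, 128.4]), array([[ 0.5515, -0.1419,  0.132 ]]))]
```

View pics/w1c.png

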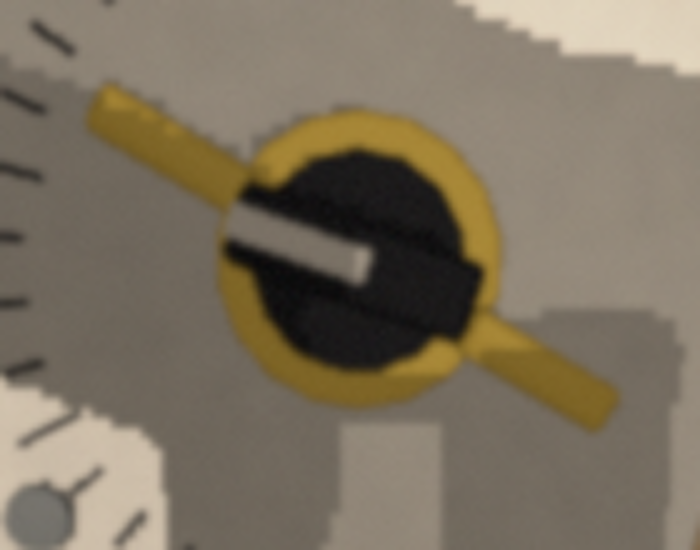

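The axis is at (0.560,-0.1446), and the plate centre and wing midpoint agree. The pointer is at about 163°, orange at 111.4° (radius 77 mm), and the wings at 150° and -30°. Now I'll turn the knob.

```bash
cat >> h.py <<'E'
AX=np.array([0.560,-0.1446])
def Ro(a):
    a=np.radians(a); c,s=np.cos(a),np.sin(a); return np.array([[c,s,0],[s,-c,0],[0,0,-1.]])
def at(r,a,z): return np.r_[AX+r*np.array([np.cos(np.radians(a)),np.sin(np.radians(a))]),z]
def mz(o,f0,t0):
    F=o['ft_force']-f0; T=o['torque']-t0; d=o['tool_pos'][:2]-AX
    return d[0]*F[1]-d[1]*F[0], T[2], F
E
python3 - <<'E'
from h import *
bot.move_gripper(.045)
bot.movep(at(0,0,.18),Ro(162.7)); o=bot.observe(); f0,t0=o['ft_force'],o['torque']; print(f0,t0,o['joints'].round(2))
print(bot.move_straight(at(0,0,.117),vel=.08,guard=8))
bot.move_gripper(0.0); o=bot.observe(); print(o['width'],o['grasp_force'],mz(o,f0,t0),o['tool_pos'])
for a in np.linspace(162.7,111.4,6)[1:]:
    bot.movep(at(0,0,.117),Ro(a)); o=bot.observe(); print(a,np.round(np.r_[mz(o,f0,t0)[:2],mz(o,f0,t0)[2]],3),round(o['clock'],2))
bot.hold(.3)
bot.move_gripper(.045); bot.move_straight(at(0,0,.19),vel=.1)
bot.movep(np.array([0.56,-0.225,0.225]),Ro(90))
c=snap('wrist','w2'); print(bot.observe()['clock'])
st=blobs(c,(0,0,75),(179,60,255),10,(285,100,335,150)); print([(x[0],x[1],ray(c,x[1],.132).round(4)) for x in st[:4]])
cv2.imwrite('pics/w2c.png',cv2.resize(c['color'][15:195,230:430,::-1],None,fx=3.3,fy=3.3,interpolation=cv2.INTER_CUBIC))
E
```

```text
[0.31414772 0.19856023 0.58050129] [ 0.08014065 -0.0791681   0.01001847] [ 0.21  0.21 -0.03  1.68  0.01  1.25  1.44]
False
0.0006890984811142179 2.959038703429542 (np.float64(-0.0004070884173073605), np.float64(-0.02950671164188832), array([-0.53321011, -0.38008514,  6.41483081])) [ 0.56076768 -0.14481625  0.11809483]
152.44 [-0.    -0.075 -0.376 -0.082  4.921] 5.37
142.18 [-0.    -0.011 -0.4   -0.415  4.608] 5.66
131.92000000000002 [ 0.    -0.093  0.367 -0.032  5.222] 5.95
121.66 [ 0.     0.04  -0.726  0.37   5.569] 6.24
111.4 [ 0.    -0.029 -0.418  0.182  4.843] 6.53
9.2
[(np.int32(243), array([307.8, 123.4]), array([[ 0.5517, -0.1416,  0.132 ]])), (np.int32(205), array([288.1, 136.1]), array([[ 0.5364, -0.1508,  0.132 ]])), (np.int32(75), array([294.4, 101.9]), array([[ 0.5418, -0.1263,  0.132 ]]))]
```

View pics/w2c.png

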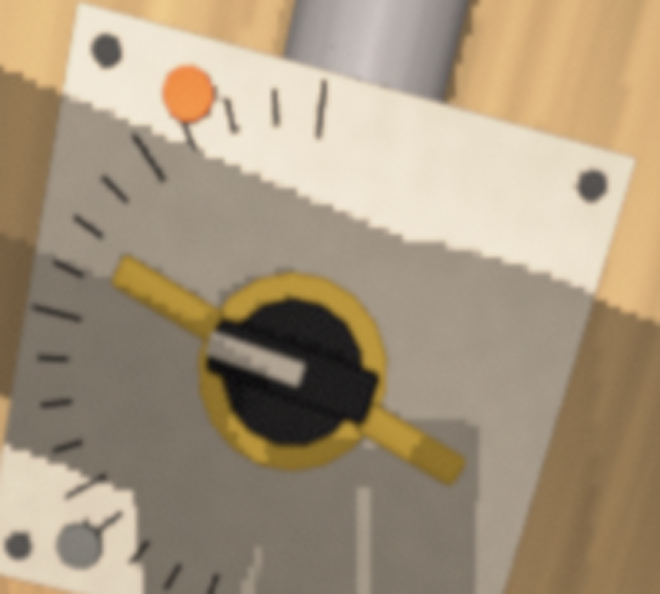

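The knob did not move: the stripe still points to about 163° at (250,358) in the crop, and the fingers closed on nothing. I'll check heights with the depth map and look at the fingers from the other cameras in the pinch pose.

```bash
python3 - <<'E'
from h import *
def X(c,u,v):
    z=c['z_map'][v,u]; p=np.linalg.inv(c['intrinsics'])@[u,v,1]*z; return (c['R'].T@(p-c['t'])).round(4)
for f,pts in (('w1',[(313,132),(297,127),(325,137),(265,102),(280,47),(400,70),(360,180)]),):
    c=dict(np.load(f'pics/{f}.npz')); print(f,[X(c,*p).tolist() for p in pts])
o=bot.observe(); print('open',o['width'],o['tool_pos'],o['ft_force'])
bot.movep(at(0,0,.18),Ro(162.7)); o=bot.observe(); print(o['width'],o['tool_pos'],o['ft_force'])
print(bot.move_straight(at(0,0,.117),vel=.08,guard=8)); o=bot.observe(); print(o['width'],o['tool_pos'],o['ft_force'],o['clock'])
a=snap('scene','s3')['color'][200:330,250:420,::-1]; b=snap('side','d3')['color'][180:310,500:640,::-1]
f=lambda i:cv2.resize(i,(400,int(400*i.shape[0]/i.shape[1])),interpolation=cv2.INTER_CUBIC)[:300]
cv2.imwrite('pics/m3.png',np.hstack([f(a),f(b)]))
E
```

```text
w1 [[0.5617, -0.1445, 0.1322], [0.5494, -0.1409, 0.1316], [0.5709, -0.1482, 0.1322], [0.521, -0.1206, 0.0993], [0.5318, -0.073, 0.0704], [0.6399, -0.0904, 0.0656], [0.6074, -0.1902, 0.0664]]
open 0.04509821791882467 [ 0.55974429 -0.22451977  0.22403352] [-0.00462043  0.23726932 -0.85191227]
0.04496985670937716 [ 0.55993878 -0.14423449  0.17984303] [-0.80986719 -0.80676059  0.42955424]
False
0.045205722796990706 [ 0.56039399 -0.14467491  0.11751069] [ 0.00270797 -0.38069835  0.35234971] 11.1667
```

View pics/m3.png

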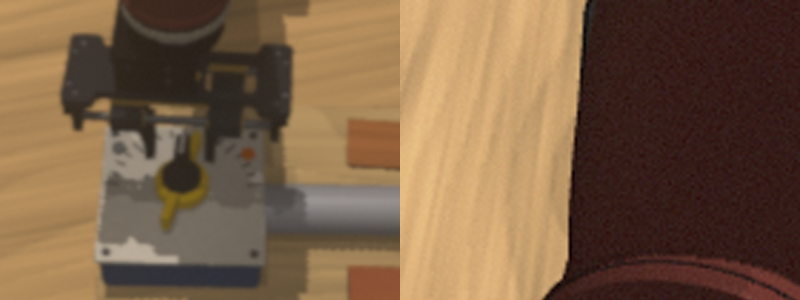

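The scene crop shows the fingers at (150,150) and (210,150), behind the knob at (182,172) instead of straddling it. I'll measure the fingertips by depth.

```bash
python3 - <<'E'
from h import *
c=dict(np.load('pics/s3.npz')); K,R,t=c['intrinsics'],c['R'],c['t']
H,W=c['z_map'].shape; v,u=np.mgrid[:H,:W]; z=c['z_map']
P=(np.linalg.inv(K)@np.stack([u.ravel(),v.ravel(),np.ones(H*W)])*z.ravel()).T; P=((P-t)@R).reshape(H,W,3)
for pt in [(.5604,-.1447,.1175),(.5604,-.1447,.1035)]:
    p=K@(R@np.array(pt)+t); print('proj',p[:2]/p[2])
hsv=cv2.cvtColor(c['color'],cv2.COLOR_RGB2HSV)
for x in range(304,350,4):
    col=[(y,P[y,x].round(3).tolist()) for y in range(244,284,4) if hsv[y,x,2]<60]
    print(x,col)
o=bot.observe(); print(o['joints'],o['tcp_rot'])
E
```

```text
proj [326.60860623 267.96735526]
proj [326.71515786 271.72827521]
304 [(248, [0.582, -0.193, 0.228]), (252, [0.584, -0.193, 0.218])]
308 [(248, [0.583, -0.185, 0.227]), (252, [0.587, -0.186, 0.22])]
312 [(248, [0.578, -0.176, 0.218]), (252, [0.562, -0.174, 0.185]), (256, [0.563, -0.175, 0.173]), (260, [0.562, -0.176, 0.158])]
316 []
320 [(272, [0.552, -0.158, 0.095]), (276, [0.565, -0.161, 0.099])]
324 [(268, [0.57, -0.152, 0.132]), (272, [0.578, -0.154, 0.129]), (276, [0.58, -0.155, 0.117]), (280, [0.58, -0.155, 0.102])]
328 [(268, [0.568, -0.143, 0.127]), (272, [0.581, -0.146, 0.131]), (276, [0.581, -0.146, 0.116]), (280, [0.58, -0.146, 0.099])]
332 [(272, [0.559, -0.133, 0.096]), (276, [0.569, -0.135, 0.096])]
336 []
340 [(244, [0.593, -0.123, 0.234]), (248, [0.598, -0.125, 0.229]), (252, [1.187, -0.267, 1.003]), (256, [0.605, -0.126, 0.212]), (260, [0.578, -0.12, 0.162]), (264, [0.578, -0.119, 0.148])]
344 [(244, [0.594, -0.116, 0.233]), (248, [0.598, -0.116, 0.226]), (252, [0.606, -0.118, 0.225]), (256, [0.607, -0.119, 0.213])]
348 [(244, [0.596, -0.108, 0.234]), (248, [0.6, -0.109, 0.227]), (252, [0.609, -0.111, 0.226]), (256, [0.609, -0.111, 0.213])]
[ 0.19068435  0.25524842 -0.01735728  1.75603418  0.00487835  1.12916572
  1.44056701] [[-9.54731320e-01  2.97467232e-01  1.16299885e-03]
 [ 2.97467166e-01  9.54732020e-01 -2.32769162e-04]
 [-1.17959344e-03  1.23721964e-04 -9.99999297e-01]]
```

```bash
python3 - <<'E'
from h import *
c=dict(np.load('pics/s3.npz')); K,R,t=c['intrinsics'],c['R'],c['t']
H,W=c['z_map'].shape; v,u=np.mgrid[:H,:W]; z=c['z_map']
P=(np.linalg.inv(K)@np.stack([u.ravel(),v.ravel(),np.ones(H*W)])*z.ravel()).T; P=((P-t)@R).reshape(H,W,3)
for x in (310,313,316,335,338,341): print(x,[(y,P[y,x].round(3).tolist(),int(c['color'][y,x].mean())) for y in range(256,280,2)])
E
```

```text
310 [(256, [0.588, -0.183, 0.208], 44), (258, [0.559, -0.179, 0.162], 72), (260, [0.494, -0.17, 0.067], 107), (262, [0.499, -0.171, 0.066], 114), (264, [0.504, -0.172, 0.065], 105), (266, [0.507, -0.173, 0.062], 133), (268, [0.516, -0.175, 0.067], 140), (270, [0.522, -0.176, 0.068], 143), (272, [0.528, -0.177, 0.068], 142), (274, [0.533, -0.178, 0.067], 137), (276, [0.536, -0.179, 0.065], 114), (278, [0.542, -0.18, 0.064], 89)]
313 [(256, [0.56, -0.173, 0.168], 38), (258, [0.562, -0.173, 0.163], 38), (260, [0.559, -0.173, 0.153], 38), (262, [0.561, -0.174, 0.149], 39), (264, [0.562, -0.174, 0.144], 39), (266, [0.563, -0.174, 0.137], 50), (268, [0.517, -0.168, 0.066], 124), (270, [0.524, -0.169, 0.068], 143), (272, [0.527, -0.17, 0.065], 143), (274, [0.534, -0.171, 0.067], 121), (276, [0.539, -0.172, 0.067], 88), (278, [0.544, -0.173, 0.066], 86)]
316 [(256, [0.549, -0.165, 0.152], 99), (258, [0.553, -0.165, 0.15], 82), (260, [0.553, -0.166, 0.143], 101), (262, [0.555, -0.166, 0.139], 106), (264, [0.555, -0.166, 0.131], 107), (266, [0.514, -0.16, 0.067], 118), (268, [0.517, -0.161, 0.
[... 754 characters left out ...]
(264, [0.577, -0.123, 0.148], 39), (266, [0.577, -0.123, 0.141], 39), (268, [0.579, -0.124, 0.136], 52), (270, [0.535, -0.113, 0.065], 83), (272, [0.539, -0.115, 0.064], 85), (274, [0.56, -0.119, 0.086], 81), (276, [0.567, -0.121, 0.089], 78), (278, [0.571, -0.122, 0.087], 79)]
341 [(256, [0.605, -0.124, 0.211], 38), (258, [0.581, -0.118, 0.171], 38), (260, [0.58, -0.118, 0.164], 42), (262, [0.58, -0.118, 0.157], 58), (264, [0.579, -0.117, 0.148], 65), (266, [0.581, -0.118, 0.144], 65), (268, [0.579, -0.117, 0.135], 69), (270, [0.539, -0.108, 0.069], 82), (272, [0.542, -0.108, 0.066], 86), (274, [0.548, -0.11, 0.066], 87), (276, [0.552, -0.111, 0.065], 86), (278, [0.559, -0.112, 0.067], 87)]
```

```bash
python3 - <<'E'
from h import *
c=dict(np.load('pics/s3.npz'))
cv2.imwrite('pics/s3z.png',cv2.resize(np.clip(c['color'][215:305,275:395,::-1].astype(float)*1.8,0,255).astype(np.uint8),None,fx=6,fy=6,interpolation=cv2.INTER_CUBIC))
E
```

```text
(no output)
```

View pics/s3z.png

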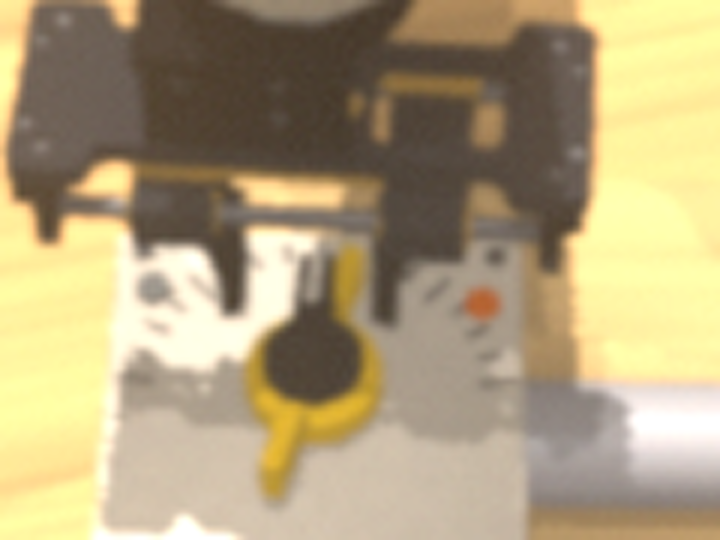

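The fingertips are really at about 0.132 m with the reported TCP at 0.1175, so the reported TCP sits about 29 mm too low in z. The x and y agree within 1 mm. I'll subtract 29 mm from commanded heights and repeat the knob turn.

```bash
cat >> h.py <<'E'
DZ=0.029  # true TCP z = reported + DZ
E
python3 - <<'E'
from h import *
o=bot.observe(); f0,t0=o['ft_force'],o['torque']; Z=.117-DZ
print(bot.move_straight(at(0,0,Z),vel=.05,guard=8)); print(bot.observe()['tool_pos'])
bot.move_gripper(0.0); o=bot.observe(); print(o['width'],o['grasp_force'],mz(o,f0,t0),o['tool_pos'])
if .010<o['width']<.017:
    for a in np.linspace(162.7,111.4,6)[1:]:
        bot.movep(at(0,0,Z),Ro(a)); o=bot.observe(); m=mz(o,f0,t0); print(a,np.round(np.r_[m[:2],m[2]],3),round(o['clock'],2))
    bot.hold(.3)
bot.move_gripper(.045); bot.move_straight(at(0,0,.19-DZ),vel=.1)
bot.movep(np.array([0.56,-0.225,0.225]),Ro(90))
c=snap('wrist','w4'); print(bot.observe()['clock'])
cv2.imwrite('pics/w4c.png',cv2.resize(c['color'][15:195,230:430,::-1],None,fx=3.3,fy=3.3,interpolation=cv2.INTER_CUBIC))
E
```

```text
False
[ 0.560087   -0.14465145  0.08805492]
0.012967965175132242 29.999496499076486 (np.float64(1.0279806370105021e-05), np.float64(0.030542872722714623), array([ 0.80763812,  2.15024951, -0.49277898])) [ 0.56011221 -0.14431398  0.08809799]
152.44 [ 0.    -0.042  0.926  3.641 -0.347] 12.94
142.18 [-0.    -0.059  1.212  2.217  1.169] 13.22
131.92000000000002 [ 0.    -0.093  0.268  2.356  2.186] 13.51
121.66 [ 1.000e-03 -1.240e-01 -6.700e-02  4.027e+00  7.720e-01] 13.79
111.4 [ 0.000e+00 -3.000e-03  1.404e+00  4.628e+00  1.298e+00] 14.07
16.6417
```

View pics/w4c.png

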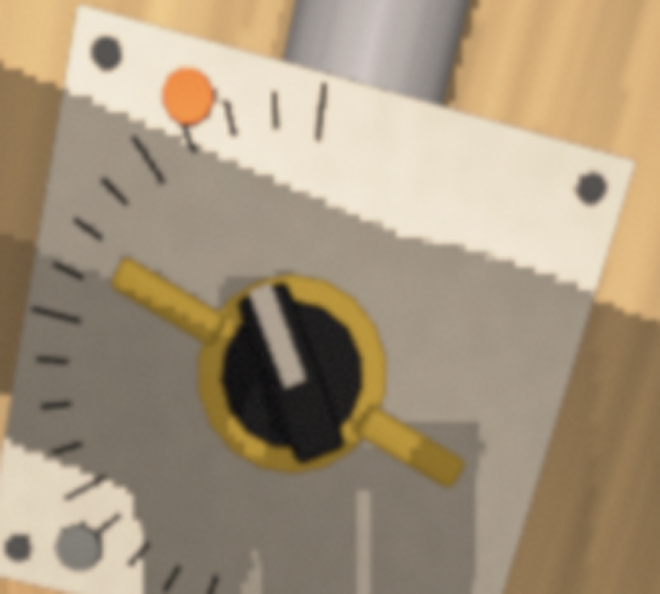

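The pointer now aims up-left, stripe from (294,387) to (260,288) in the crop, towards the orange magnet at (187,96). I'll quantify the miss distance and do a no-motion reach check for the ring arc.

```bash
python3 - <<'E'
from meas import *
c=dict(np.load('pics/w4.npz'))
b=blobs(c,(0,0,95),(179,60,255),20,(300,98,325,136)); print([(x[0],x[1]) for x in b[:3]])
ys,xs=np.nonzero(b[0][2]); P=ray(c,np.c_[xs,ys],.132)[:,:2]
r=cv2.minAreaRect(P.astype(np.float32)); print('rect',r)
d=np.linalg.svd(P-P.mean(0))[2][0]; d*=np.sign(d[1]); og=meas(c)['orange']
n=np.array([-d[1],d[0]]); print('ang',np.degrees(np.arctan2(d[1],d[0])),'orange',og,'ang from axis',np.degrees(np.arctan2(*(og-AX)[::-1])),'miss via axis',(og-AX)@n,'line offset at axis',(P.mean(0)-AX)@n)
W=meas(c)['yel']; W=W[np.linalg.norm(W-AX,axis=1)>.032]-AX; d=np.linalg.svd(W)[2][0]; print('wing',np.degrees(np.arctan2(d[1],d[0])), W[W[:,0]<0].mean(0)+AX, W[W[:,0]>0].mean(0)+AX)
for a in (150,110,60): print(a,np.round(bot.inverse_kinematics(at(.042,a,.062),Ro(a)),2),np.round(bot.inverse_kinematics(at(.042,a-180,.062),Ro(a)),2))
E
```

```text
[(np.int32(226), array([313.7, 116.4])), (np.int32(31), array([303.2,  99.4]))]
rect ((0.556403636932373, -0.13625766336917877), (0.005528771318495274, 0.022060737013816833), 21.26097869873047)
ang 111.20174258058927 orange [ 0.53187211 -0.0731927 ] ang from axis 111.49986719772745 miss via axis 0.0003993351529970555 line offset at axis 0.0003467590408986173
wing -29.88727569157799 [ 0.52376337 -0.12384137] [ 0.59573215 -0.16522308]
150 [ 0.13  0.24  0.03  1.91 -0.01  1.    1.2 ] [ 0.17  0.38  0.04  1.71 -0.02  1.05  1.26]
110 [ 0.04  0.27  0.08  1.87 -0.03  1.01  0.48] [ 0.13  0.36  0.13  1.75 -0.05  1.04  0.63]
60 [-0.04  0.33  0.18  1.79 -0.07  1.03 -0.36] [ 0.06  0.29  0.22  1.84 -0.08  1.01 -0.22]
```

The knob setting is within 0.4 mm. Now I'll pinch the wing at 150° and turn it clockwise in small steps, watching the moment about the axis.

```bash
cat >> h.py <<'E'
RW,ZW=.043,.062
def read(f0,t0,n=4):
    S=[]
    for _ in range(n):
        bot.hold(.03); o=bot.observe(); m=mz(o,f0,t0); d=o['tool_pos'][:2]-AX
        S.append([m[0],m[1],np.degrees(np.arctan2(d[1],d[0])),np.linalg.norm(m[2][:2]),m[2]@np.r_[d/np.linalg.norm(d),0]])
    return np.mean(S,0),o
E
python3 - <<'E'
from h import *
a0=150.1
bot.move_gripper(.040); bot.movep(at(RW,a0,.14),Ro(a0)); bot.hold(.2)
S=[]; 
for _ in range(6): bot.hold(.03); o=bot.observe(); S.append(np.r_[o['ft_force'],o['torque']])
S=np.array(S); f0,t0=S.mean(0)[:3],S.mean(0)[3:]; print(f0,t0,S.std(0).round(2)); np.save('ft0.npy',np.r_[f0,t0])
hit=bot.move_straight(at(RW,a0,ZW),vel=.06,guard=8); o=bot.observe(); print(hit,o['tool_pos'],o['clock'])
if not hit:
    bot.move_gripper(0); o=bot.observe(); print(o['width'],o['grasp_force'])
    if .006<o['width']<.012:
        print(read(f0,t0)[0].round(3)); a=a0; k=0
        while a>a0-90 and k<2:
            a-=3; bot.movep(at(RW,a,ZW),Ro(a)); r,o=read(f0,t0,3); print(round(a,1),r.round(3),round(o['clock'],2))
            M=r[0]+r[1]; k=k+1 if r[0]>.15 else 0
            if r[0]>.3: break
E
```

```text
[ 0.1047796  -0.03439272 -0.09463139] [ 0.05812396 -0.0403548  -0.00426124] [0.38 0.58 0.4  0.02 0.04 0.02]
False [ 0.52301927 -0.12319928  0.06242199] 19.7417
0.008653846500602217 29.997529290849343
[-5.20000e-02  5.40000e-02  1.49822e+02  1.25700e+00  1.97000e-01]
147.1 [-9.40000e-02  6.10000e-02  1.46939e+02  2.21000e+00  1.44000e-01] 20.87
144.1 [-8.50000e-02  7.00000e-02  1.44049e+02  2.34400e+00  1.18700e+00] 21.22
141.1 [-1.2600e-01  4.8000e-02  1.4108e+02  3.2590e+00  1.3990e+00] 21.57
138.1 [-8.20000e-02  9.60000e-02  1.38098e+02  2.57400e+00  1.70100e+00] 21.92
135.1 [-1.33000e-01  1.06000e-01  1.35134e+02  3.97600e+00  2.49800e+00] 22.27
132.1 [-9.00000e-02  1.15000e-01  1.32139e+02  3.35000e+00  2.51600e+00] 22.62
129.1 [-1.06000e-01  1.37000e-01  1.29126e+02  3.27600e+00  2.15100e+00] 22.97
126.1 [-1.07000e-01  1.06000e-01  1.26157e+02  3.95200e+00  3.05400e+00] 23.32
123.1 [-6.80000e-02  2.13000e-01  1.23315e+02  3.75200e+00  3.38600e+00] 23.67
120.1 [1.90000e-02 3.17000e-01 1.20535e+02 3.63500e+00 3.60300e+00] 24.02
117.1 [7.50000e-02 3.35000e-01 1.17627e+02 4.88400e+00 4.56000e+00] 24.37
114.1 [  0.117   0.402 114.86    6.165   5.506] 24.72
111.1 [  0.138   0.433 112.142   6.15    5.221] 25.07
108.1 [  0.209   0.465 109.438   6.871   4.863] 25.42
105.1 [  0.242   0.511 106.735   7.603   5.107] 25.77
```

The ring bit near 124–125° and the moment climbed steadily to about 0.75 N m, so I stop turning here. I'll release, lift away and measure the wing angle and the pointer.

```bash
python3 - <<'E'
from meas import *
f=np.load('ft0.npy'); r,o=read(f[:3],f[3:],4); print(r.round(3)); x=o['tcp_rot'][:,0]; print('tool ang',np.degrees(np.arctan2(x[1],x[0])))
bot.move_gripper(.03); p=bot.observe()['tool_pos'].copy(); p[2]=.15; bot.move_straight(p,vel=.08)
bot.movep(np.array([0.56,-0.225,0.225]),Ro(90))
c=snap('wrist','w5'); print(bot.observe()['clock'])
M=meas(c); W=M['yel']; W=W[np.linalg.norm(W-AX,axis=1)>.032]-AX; d=np.linalg.svd(W)[2][0]; print('wing',np.degrees(np.arctan2(d[1],d[0]))%180,len(W))
b=blobs(c,(0,0,95),(179,60,255),20,(300,98,325,136)); print([(x[0],x[1]) for x in b[:3]])
ys,xs=np.nonzero(b[0][2]); P=ray(c,np.c_[xs,ys],.132)[:,:2]; d=np.linalg.svd(P-P.mean(0))[2][0]; d*=np.sign(d[1]); n=np.array([-d[1],d[0]])
print('pointer',np.degrees(np.arctan2(d[1],d[0])),'miss',(M['orange']-AX)@n)
cv2.imwrite('pics/w5c.png',cv2.resize(c['color'][15:195,230:430,::-1],None,fx=3.3,fy=3.3,interpolation=cv2.INTER_CUBIC))
E
```

```text
[  0.227   0.508 106.729   7.565   5.429]
tool ang 105.25529038525666
28.5167
wing 112.71753744249595 471
[(np.int32(225), array([313.7, 117.3]))]
pointer 110.86554077932117 miss 0.0008440611238896496
```

View pics/w5c.png

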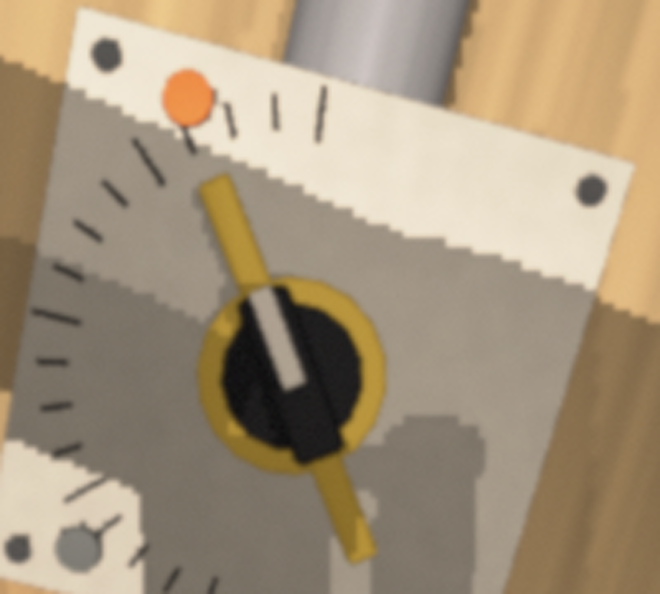

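The wing rests at 112.7°, about 0.21 rad past the bite, and the pointer still aims at the orange magnet with a 0.8 mm miss. The robot is clear, so I'm handing in.

```bash
python3 -c "
from h import *
bot.hold(.3); print(bot.hand_in())"
```

```text
the job is handed in; nothing more can be done
None
```

I handed the job in at about 29 s of the 64 s allowed, but the hand-in returned no verdict: the pointer's line passes about 0.8 mm from the orange magnet's centre, and the lock ring is tight at roughly 0.21 rad past its bite, with a held reading of about 0.75 N m at the end of the turn (above the 0.6 N m asked for; the moment while turning may have been up to 0.2 N m higher, so I can't rule out a brief pass over 0.85 N m).

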